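Push an offcut through the flap of the offcut box

TASK

On the feed deck of the offcut box lie two wooden blocks, each in its own lane in front of a hanging flap. Push the plain block (the one without the round peg) along its lane and through its flap until it drops into the box, only pushing and never lifting it, then draw the fingers back out so that the flap swings shut. Leave the block with the peg and everything else where it is.

Things in the scene. Friction and masses are not known exactly. Their poses are not given: they have to be found in the camera images.
- drop_box: The offcut box, a fixed wooden fixture. Origin on the table, under the middle of the flaps' plane; x is the feed direction (away from the robot), y left, z up. A grey feed deck, top 110 mm above the table, runs from x = -170 to +34 mm. Rails and a middle divider, 12 mm high, part it in two lanes 120 mm wide, centred at y = +65 and -65 mm. Behind the flaps is a walled bin with a clear roof and a clear far wall (top 185 mm up).
- left_mouth (a point): Point on the deck's top, in the flap plane (box x = 0), middle of the left lane (box y = +65 mm). Above it a header bar 12 mm thick crosses both lanes, underside 171 mm and top 181 mm above the table (61 mm clear over the deck); a post 10 mm wide stands between the flaps.
- right_mouth (a point): The same for the right lane (box y = -65 mm).
- flap_left (a joint): Left flap: light aluminium sheet 112 mm wide, 54 mm high, 3 mm thick, 25 g, on a hinge 169 mm above the table, under the header. In rad: 0 hanging shut, grows as its lower edge swings into the box (feed direction), stop at 1.5. It cannot swing towards the robot; gravity closes it (under 1 N opens it).
- flap_right (a joint): Right flap, the same as the left one, in the right lane.
- offcut: The plain block to push: bare wood planed smooth (friction about 0.3), 90 x 45 x 30 mm (its x, y, z), about 90 g. Origin at the centre of its underside, on the deck; it lies lengthwise in one of the two lanes, 15 to 45 mm short of the flap and up to about 0.2 rad askew.
- offcut_center (a point): Centre of the plain block, 15 mm above its underside.
- drop_edge (a point): Middle of the deck's far edge (box x = 34 mm, y = 0), on the deck's top. Past this sheer edge lies the bin, x = 34 to 210 mm, its floor 6 mm above the table: a block pushed until its middle is past the edge (its rear end within some 10 mm of the flap plane) tips over and drops in. Push until it has dropped.
- peg_block: The block to leave alone: same wood and size, 90 x 45 x 30 mm, but with a round wooden peg 20 mm thick standing 40 mm up from the middle of its top. Origin at the centre of its underside; it lies in the other lane.
- tape_roll: Bystander: cardboard ring 80 mm across, 25 mm high, on the table left of the feed deck; origin at the centre of its underside.
- screw_jar: Bystander: glass jar 56 mm across, 75 mm high, on the table left of the feed deck; origin at the centre of its underside.
- sanding_block: Bystander: cork block 100 x 60 x 32 mm on the table right of the feed deck; origin at the centre of its underside.
- glue_bottle: Bystander: white bottle 56 mm across, 140 mm high; origin at the centre of its underside.
- screwdriver: Bystander: screwdriver lying on the table at the right.
- dust_brush: Bystander: brush lying on the table at the left.
- tin: Bystander: open steel tin 80 mm across, 90 mm high; origin at the centre of its underside.
Things that resemble listed ones, but are neither listed nor needed, are in the scene too. What is shaped like the offcut but black or pink is not meant.

How it is judged:
On the way, in this order (a step that is already met when the one before it is completed fails the run):
1. a flap is pushed well open (over 0.5 rad) (value of joint any of flap_left, flap_right above 0.5 rad), for 0.1 s.
2. the plain block is in the bin, below the deck's level (x of offcut_center in the frame of drop_box between 0.04 and 0.21 m and y of offcut_center in the frame of drop_box between -0.125 and 0.125 m and z of offcut_center in the frame of drop_box below 0.09 m), for 0.1 s.
At the end, for the whole second after the job is handed in: The plain block rests inside the bin (its centre past the deck's edge, between the walls and at least 20 mm below the deck's top), both flaps hang shut (within 0.08 rad), and the block with the peg is within 20 mm of where it was (all of step 2 and linear speed of offcut below 0.03 m/s and value of joint each of flap_left, flap_right below 0.08 rad and distance of peg_block from where it was at the start of the episode below 0.02 m); the robot touches nothing.
It fails at once if the plain block is lifted (its centre more than 25 mm above where it lies on the deck) (height (world z) of offcut_center above 0.15 m).
It fails at once if the block with the peg is moved more than 20 mm (distance of peg_block from where it was at the start of the episode above 0.02 m).
It fails at once if another bystander is moved more than 30 mm (distance of any of tape_roll, screw_jar, sanding_block, glue_bottle, screwdriver, dust_brush, tin from where it was at the start of the episode above 0.03 m).
It also fails if it takes over 32 s, if anything falls off the work surface, if the arm or the gripper's body presses on something with over 40 N, if the wrist force passes 120 N, or if a joint passes its speed limit or range.

ROBOT

A 6-joint arm with a two-finger parallel gripper is mounted at the origin on the work surface. World frame = base frame: x ahead of the robot, y to its left, z up, the work surface at z = 0. Lengths are in m, angles in rad, forces in N, time in s.
With the tool pointing down it reaches from about 0.425 to 0.95 m from the base axis. Payload 3.5 kg.
Tool frame: the origin (TCP) lies between the finger pads; the fingertips stand 14 mm ahead of it and the grasp point (between the pads) lies 5 mm behind it (ctrl.tip_reach is the distance from the TCP to the fingertips, in m); z points along the fingers, y is the direction in which the jaws open and shut (so a half turn about z gives the same grasp; the last joint's range is limited). The gripper opens to 85 mm and grips with 20 to 120 N. Pads are 22 mm wide; open, the fingers measure 114 mm over their backs; the gripper's body (76 mm by 85 mm) begins 54 mm behind the grasp point. The pads swing forward as they close: fully open they stand 13 mm farther back than shut.
Start: joints at [-1.418, 0.286, 1.577, -0, 1.279, -0.15], TCP at [0.201, -0.644, 0.245] pointing down, gripper open.
Joint ranges: [-2.77, 2.77], [-0.9, 2.22], [0.21, 2.48], [-1.53, 4.67], [0.24, 2.81], [-2.84, 2.84]. Speed limits (rad/s): [2.79, 2.79, 3.14, 3.14, 3.14, 3.14].

INTERFACE

Orientations are given as [roll, pitch, yaw] about the fixed x, y, z axes, in that order (R = Rz(yaw) Ry(pitch) Rx(roll)).
In Python, from rig import ctrl gives the robot as it stands.
- The arm moves only by the shell command python3 -m jog 'ROWS' [FORCE]. ROWS is text: rows parted by semicolons, each of 7 numbers parted by spaces: the shift along the world's x, y, z in cm, then the turn, a rotation vector about the world's x, y, z in rad, then the finger opening in cm, from 0 to 8.54. A call has exactly 8 rows; each row is the pose to reach, as a shift and turn from the pose commanded when the call began; what a row does not reach only later rows make up. A row lasts 1/8 s, in which the tool goes at most 62.5 mm and 10.7 degrees, less where a joint would pass 70% of its speed; a pose out of reach is approached as far as the arm can. A call with a gripper value outside its range is refused whole. The fingers move at their own pace and stop on an object; FORCE is the grip in N (left out, the last holds). Time passes only in rows, so rows that repeat a pose let the fingers close, or fill a call up. It gives the time, the measured TCP pose, the force and the opening at its end, in the units of the state.
- ctrl.read_state(): the state, without advancing time (a new reading comes with each control period).
- ctrl.grab_frame(name): name is "scene" or "side" or "wrist"; returns the picture (384x512x3 uint8, blue, green, red); there is no depth.
- ctrl.camera_info(name): a dict with "fx", "fy", "cx", "cy" (pixels), "dist" ([k1, k2, p1, p2, k3] as OpenCV has them; the pictures are not rectified), "R" (3x3) and "t" (3): a world point X has camera coordinates R X + t. Camera axes: x right, y down, z forward; pixel columns grow to the right and rows downward; lengths in m; the calibration is good to about 2 mm. A picture is of the moment at which its call begins: read the wrist's pose just before it. camera_info takes no time and is no camera call; for the wrist camera it gives the pose at the moment of the call.
- ctrl.finish_job(): hands the job in, once; it reports no verdict.
The state is a dict: "time": time; "joints": joint angles; "joint_vel": joint speeds; "effort": joint torques, N m; "ee_pos": TCP position; "orientation": TCP orientation; "force": force on the tool from outside, world axes, zero at the start; "torque": the same for the moment, N m; "gripper_width": finger opening in m.
Only numpy, scipy, OpenCV 4.12 (cv2) and the standard library are available. Lean on these libraries where they do the work, as an engineer would, in place of code of your own. Each camera call takes 0.05 s, during which the arm holds its last target. There are 200 camera calls.

## Working session

There is one attempt and no reset: what is moved stays moved. The work goes in short steps, Python scripts to look and compute and a shell command to move; the robot and the scene stay as the last step left them, time stands still between calls to the robot, and variables do not carry over. Pictures are saved under pics/ and viewed, on a budget of 10 in all, crops included, one or two more only if the job needs it, and the job is handed in when it is done.

```bash
mkdir -p pics; cat > h.py <<'E'
import numpy as np, cv2
from rig import ctrl
def ray(ci,u,v):
    K=np.array([[ci['fx'],0,ci['cx']],[0,ci['fy'],ci['cy']],[0,0,1.]])
    p=cv2.undistortPoints(np.array([[[u,v]]],float),K,np.array(ci['dist'],float))[0,0]
    R=np.array(ci['R']);t=np.array(ci['t'])
    return -R.T@t, R.T@np.array([p[0],p[1],1])
def onz(ci,u,v,z):
    o,d=ray(ci,u,v); return o+d*(z-o[2])/d[2]
def proj(ci,X):
    K=np.array([[ci['fx'],0,ci['cx']],[0,ci['fy'],ci['cy']],[0,0,1.]])
    return cv2.projectPoints(np.array(X,float).reshape(-1,1,3),cv2.Rodrigues(np.array(ci['R'],float))[0],np.array(ci['t'],float),K,np.array(ci['dist'],float))[0][:,0]
E
python3 - <<'E'
from h import *
a=ctrl.grab_frame("scene");b=ctrl.grab_frame("side")
cv2.imwrite("pics/scene_raw.png",a);cv2.imwrite("pics/side_raw.png",b)
cv2.imwrite("pics/s1.png",cv2.resize(a,(800,600)));cv2.imwrite("pics/s2.png",cv2.resize(b,(800,600)))
for n in("scene","side"):
    ci=ctrl.camera_info(n);print(n,-np.array(ci['R']).T@ci['t'],np.array(ci['R'])[2],ci['fx'])
E
```

```text
scene [ 1.2386141  -1.20647498  1.14659985] [-0.39724741  0.68900127 -0.60619448] 460.5018134231007
side [-0.02634637  1.09387989  0.99017626] [ 0.37234544 -0.7352582  -0.5663517 ] 451.24024844195566
```

View pics/s1.png

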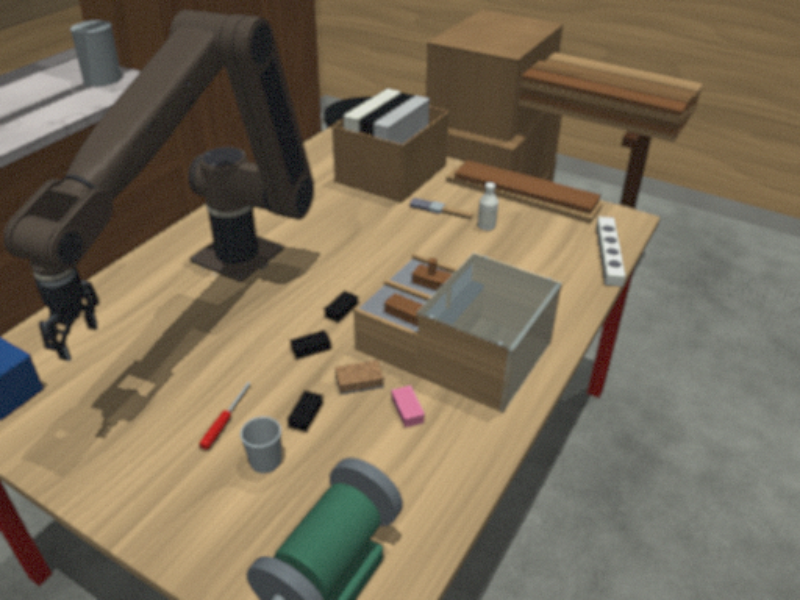

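View pics/s2.png

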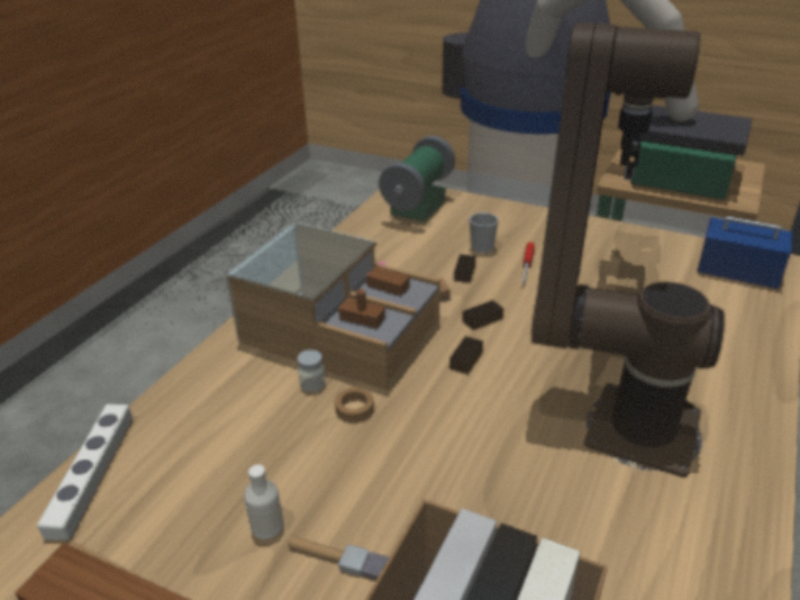

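The plain block is in the right lane (scene ~(405,307), side ~(388,280) in the 800 px views). The pegged block is in the left lane (scene ~(432,275), side ~(362,312)). The black and pink blocks on the table are decoys. I'll confirm this in an enlarged crop.

```bash
python3 - <<'E'
from h import *
for f,o,x0,y0 in(("scene","c1",220,155),("side","c2",145,140)):
    a=cv2.imread(f"pics/{f}_raw.png")[y0:y0+112,x0:x0+150]
    a=cv2.resize(a,None,fx=5,fy=5,interpolation=cv2.INTER_CUBIC)
    for k in range(0,150,10): cv2.line(a,(k*5,0),(k*5,6 if k%50 else 15),(0,255,0),1)
    cv2.imwrite(f"pics/{o}.png",a)
E
```

```text
(no output)
```

View pics/c1.png

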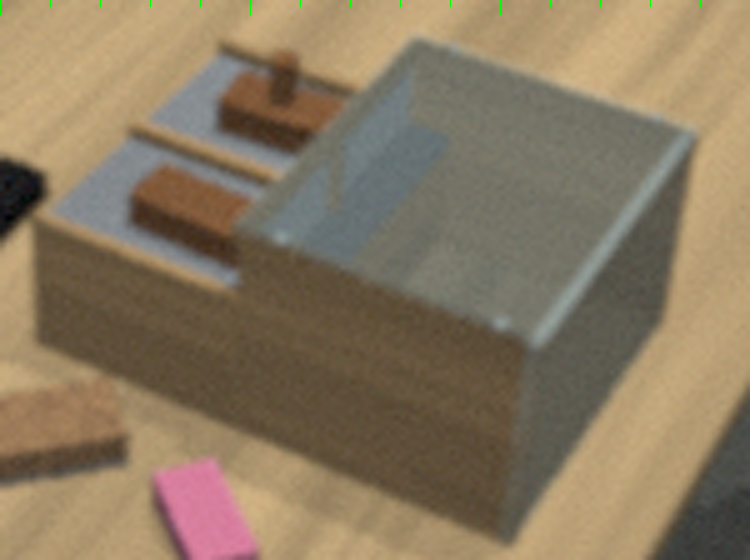

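View pics/c2.png

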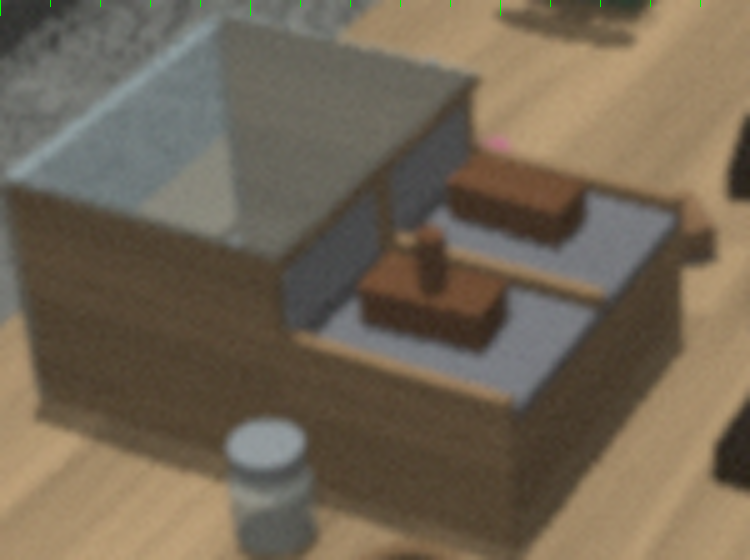

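The crops confirm it. The right-lane block is bare, with its top corners at c2 (450,187), (557,215), (585,183), (470,152). The left-lane block has the peg at c2 (430,232). Next I'll turn these into world coordinates.

```bash
python3 - <<'E'
from h import *
np.set_printoptions(precision=4,suppress=True)
S=ctrl.camera_info("side");C=ctrl.camera_info("scene")
def P(w,u,v,z):
    ci,x0,y0=(S,145,140) if w=='s' else (C,220,155)
    return onz(ci,x0+(u+.5)/5-.5,y0+(v+.5)/5-.5,z)
for n,w,u,v,z in [("railL rear",'s',513,403,.122),("div rear",'s',604,296,.122),("railR rear",'s',681,203,.122),("railL front",'s',300,335,.122),
 ("railR rear",'c',35,217,.122),("div rear",'c',135,128,.122),("railL rear",'c',222,45,.122),
 ("roof",'c',417,40,.185),("roof",'c',693,135,.185),("roof",'c',530,340,.185),("roof",'c',240,228,.185),
 ("roof",'s',12,180,.185),("roof",'s',222,18,.185),("roof",'s',475,82,.185),("roof",'s',280,260,.185),
 ("blk FL",'s',450,187,.14),("blk RL",'s',557,215,.14),("blk RR",'s',585,183,.14),("blk FR",'s',472,152,.14),
 ("blk RL",'c',160,168,.14),("blk RR",'c',132,203,.14),("blk FR",'c',235,240,.14),
 ("pegtop",'s',431,230,.18),("peg RL",'s',480,318,.14),("peg RR",'s',505,285,.14)]:
    print(n,w,P(w,u,v,z))
E
```

```text
railL rear s [0.5009 0.1111 0.122 ]
div rear s [ 0.4982 -0.0177  0.122 ]
railR rear s [ 0.4969 -0.1437  0.122 ]
railL front s [0.6602 0.1051 0.122 ]
railR rear c [ 0.5069 -0.1574  0.122 ]
div rear c [ 0.512 -0.03   0.122]
railL rear c [0.513  0.0989 0.122 ]
roof c [0.6777 0.0999 0.185 ]
roof c [0.8966 0.0954 0.185 ]
roof c [ 0.8853 -0.1637  0.185 ]
roof c [ 0.6744 -0.161   0.185 ]
roof s [0.8805 0.1063 0.185 ]
roof s [ 0.8769 -0.1469  0.185 ]
roof s [ 0.6567 -0.1394  0.185 ]
roof s [0.6643 0.1128 0.185 ]
blk FL s [ 0.642  -0.0699  0.14  ]
blk RL s [ 0.5577 -0.0688  0.14  ]
blk RR s [ 0.5578 -0.1139  0.14  ]
blk FR s [ 0.6498 -0.1179  0.14  ]
blk RL c [ 0.5653 -0.0824  0.14  ]
blk RR c [ 0.5693 -0.1273  0.14  ]
blk FR c [ 0.6516 -0.1253  0.14  ]
pegtop s [0.5971 0.036  0.18  ]
peg RL s [0.5497 0.0609 0.14  ]
peg RR s [0.5519 0.0211 0.14  ]
```

```bash
python3 -c "
from h import *
s=ctrl.read_state();print(s['ee_pos'],s['orientation'],s['time'],s['gripper_width'])
from scipy.spatial.transform import Rotation as R
print(R.from_euler('xyz',s['orientation']).as_matrix().round(3))
ci=ctrl.camera_info('wrist');print(-np.array(ci['R']).T@ci['t'],np.array(ci['R'])[2],ci['fx'])"
```

```text
[ 0.20120887 -0.64373337  0.24407022] [-3.13949849e+00 -3.17496155e-04  3.02763560e-01] 0.1 0.08539417992974183
[[ 0.955  0.298 -0.   ]
 [ 0.298 -0.955  0.002]
 [ 0.    -0.002 -1.   ]]
[ 0.27320314 -0.62129593  0.37448951] [-0.28351319 -0.08729512 -0.95498682] 329.76091209487987
```

```bash
python3 -m jog '2.8 5.4 1.5 0 0 -0.04 2; 5.6 10.8 3 0 0 -0.08 2; 8.4 16.2 4.5 0 0 -0.12 2; 11.2 21.6 6 0 0 -0.16 2; 14 27 6 0 0 -0.2 2; 16.8 32.4 6 0 0 -0.24 2; 19.6 37.8 6 0 0 -0.28 2; 22.4 43.2 6 0 0 -0.303 2'
python3 -m jog '2.7 5.4 0 0 0 0 2; 5.2 10.9 0 0 0 0 2; 5.2 10.9 0 0 0 0 2; 5.2 10.9 0 0 0 0 2;5.2 10.9 0 0 0 0 2;5.2 10.9 0 0 0 0 2;5.2 10.9 0 0 0 0 2;5.2 10.9 0 0 0 0 2'
python3 - <<'E'
from h import *
import pickle
ci=ctrl.camera_info('wrist');a=ctrl.grab_frame('wrist');cv2.imwrite('pics/w_raw.png',a);cv2.imwrite('pics/w1.png',cv2.resize(a,(800,600)))
pickle.dump(ci,open('ci.pkl','wb'))
s=ctrl.read_state();print(s['ee_pos'],s['orientation'],s['joints'],s['gripper_width'],s['force'])
print(-np.array(ci['R']).T@ci['t'])
E
```

```text
time: 1.1
ee_pos: [0.4256, -0.2103, 0.305]
orientation: [-3.142, -0.0, -0.001]
force: [1.1, 0.3, 0.3]
gripper_width: 0.02
time: 2.1
ee_pos: [0.4772, -0.1038, 0.3053]
orientation: [3.142, -0.0, -0.001]
force: [-0.8, 0.3, -0.7]
gripper_width: 0.0201
[ 0.47721173 -0.10359181  0.30532917] [-3.14158912e+00 -1.75063798e-05 -8.48428653e-04] [-4.21889388e-01 -1.78841918e-01  1.95265117e+00  1.05991508e-05
  1.36776886e+00  1.14975323e+00] 0.019896413605600526 [0.51171807 0.42700637 1.11725407]
[ 0.55258071 -0.10376415  0.43575864]
```

View pics/w1.png

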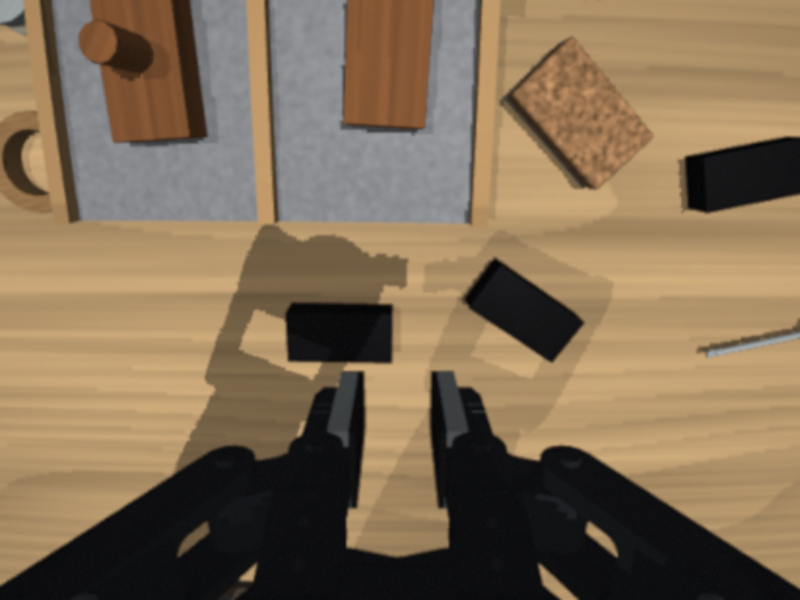

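The wrist view shows the plain block in the right lane, with top rear corners at (345,122) and (425,128). The rail rear ends are at row ~222: divider at (266), right rail at (481), left rail at (68).

```bash
python3 - <<'E'
from h import *
import pickle
np.set_printoptions(precision=4,suppress=True)
ci=pickle.load(open('ci.pkl','rb'))
for n,u,v,z in [("L rail",68,221,.122),("div",266,223,.122),("R rail",480,224,.122),("div far",257,0,.122),("Rrail far",491,0,.122),("blk RL",345,123,.14),("blk RR",425,128,.14),("blk left far",348,0,.14),("blk right far",434,0,.14)]:
    print(n,onz(ci,(u+.5)*.64-.5,(v+.5)*.64-.5,z))
E
```

```text
L rail [0.5071 0.1026 0.122 ]
div [ 0.5045 -0.0235  0.122 ]
R rail [ 0.5037 -0.1546  0.122 ]
div far [ 0.6292 -0.0264  0.122 ]
Rrail far [ 0.6286 -0.1559  0.122 ]
blk RL [ 0.5622 -0.0754  0.14  ]
blk RR [ 0.5594 -0.1192  0.14  ]
blk left far [ 0.624  -0.0784  0.14  ]
blk right far [ 0.624  -0.1231  0.14  ]
```

```bash
python3 -m jog '0.5 0.1 -1 0 -0.14 0 2; 1 0.2 -2 0 -0.28 0 2; 1.8 0.3 -4 0 -0.42 0 2; 2.6 0.45 -6 0 -0.56 0 2; 3.4 0.45 -8 0 -0.7 0 2; 4.2 0.45 -9 0 -0.7 0 2; 4.6 0.45 -10 0 -0.7 0 2; 4.6 0.45 -10 0 -0.7 0 2'; python3 -c "
from h import *
s=ctrl.read_state();print(s['joints'],s['force'])"
```

```text
time: 3.15
ee_pos: [0.5234, -0.0987, 0.2048]
orientation: [-3.141, -0.699, -0.0]
force: [0.0, 0.6, 0.4]
gripper_width: 0.0201
[-0.52491639 -0.294976    2.338847    0.64660103  0.56593464  0.58625714] [0.04180843 0.60772908 0.36569767]
```

```bash
python3 -m jog '0.2 0 -1.5 0 0 0 2; 0.4 0 -3 0 0 0 2; 0.4 0 -4.5 0 0 0 2; 0.4 0 -5.7 0 0 0 2; 0.4 0 -6.5 0 0 0 2; 0.4 0 -6.9 0 0 0 2; 0.4 0 -6.9 0 0 0 2; 0.4 0 -6.9 0 0 0 2'; python3 - <<'E'
from h import *
s=ctrl.read_state();print(s['joints'],s['force'])
b=ctrl.grab_frame('side');cv2.imwrite('pics/s3.png',cv2.resize(b[110:250,140:310],None,fx=4.2,fy=4.2,interpolation=cv2.INTER_CUBIC))
E
```

```text
time: 4.15
ee_pos: [0.5277, -0.0989, 0.137]
orientation: [3.141, -0.701, 0.0]
force: [-0.1, -0.4, 0.1]
gripper_width: 0.0198
[-0.51975899 -0.15738785  2.37402268  0.86401033  0.4343664   0.34284277] [-0.10530233 -0.44053013  0.05553417]
```

View pics/s3.png

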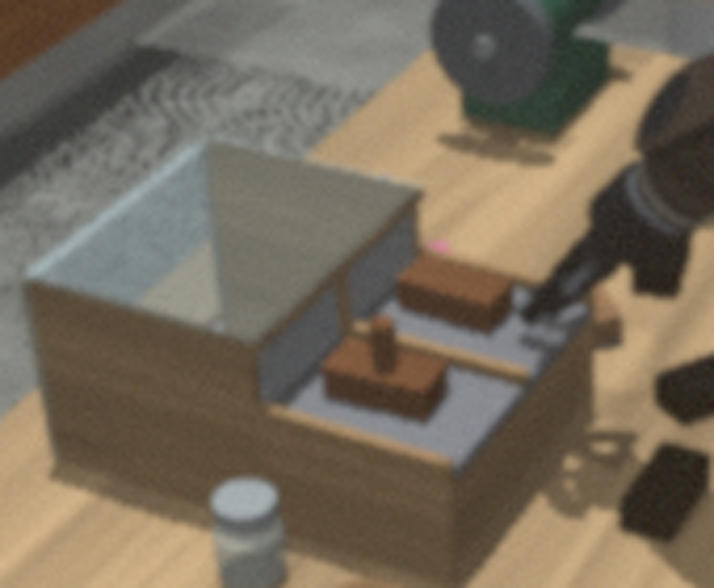

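The fingers (tip at ~(530,310)) stand on the deck line behind the plain block and clear of the rails. I'll start pushing.

```bash
python3 -m jog '0.8 0 0 0 0 0 2; 1.4 0 0 0 0 0 2; 2 0 0 0 0 0 2; 2.8 0 0 0 0 0 2; 3.6 0 0 0 0 0 2; 4.4 0 0 0 0 0 2; 5.2 0 0 0 0 0 2; 6 0 0 0 0 0 2'; python3 - <<'E'
from h import *
s=ctrl.read_state();print(s['ee_pos'],s['force'])
b=ctrl.grab_frame('side')[120:220,150:290];a=ctrl.grab_frame('wrist')
cv2.imwrite('pics/m4.png',np.hstack([cv2.resize(b,(420,300),interpolation=cv2.INTER_CUBIC),cv2.resize(a,(380,300))]))
E
```

```text
time: 5.2
ee_pos: [0.5878, -0.0987, 0.1362]
orientation: [-3.141, -0.7, -0.0]
force: [-1.2, -0.1, 1.5]
gripper_width: 0.0202
[ 0.58781453 -0.09871554  0.1362415 ] [-1.16007039 -0.10249722  1.47489908]
```

View pics/m4.png

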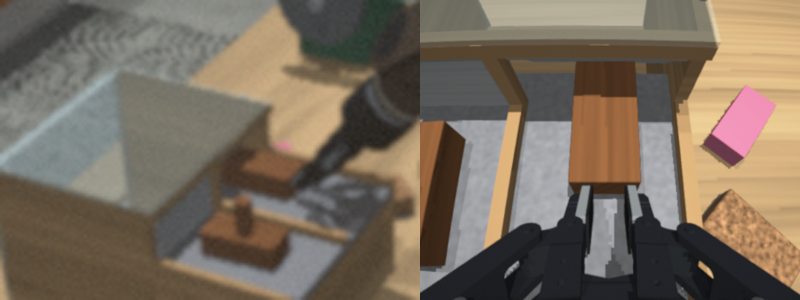

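The block is square on both fingertips and its front is pushing the flap open. I'll keep pushing.

```bash
python3 -m jog '1 0 0 0 0 0 2; 2 0 0 0 0 0 2; 3 0 0 0 0 0 2; 4 0 0 0 0 0 2; 4.8 0 0 0 0 0 2; 5.6 0 0 0 0 0 2; 6.4 0 0 0 0 0 2; 7 0 0 0 0 0 2'; python3 - <<'E'
from h import *
s=ctrl.read_state();print(s['ee_pos'],s['force'])
b=ctrl.grab_frame('side')[120:220,150:290];a=ctrl.grab_frame('wrist')
cv2.imwrite('pics/m5.png',np.hstack([cv2.resize(b,(420,300),interpolation=cv2.INTER_CUBIC),cv2.resize(a,(380,300))]))
E
```

```text
time: 6.3
ee_pos: [0.658, -0.0988, 0.1365]
orientation: [3.142, -0.7, -0.0]
force: [0.2, -0.9, -0.3]
gripper_width: 0.0196
[ 0.65796237 -0.09881515  0.13653047] [ 0.22009181 -0.87082808 -0.26623926]
```

View pics/m5.png

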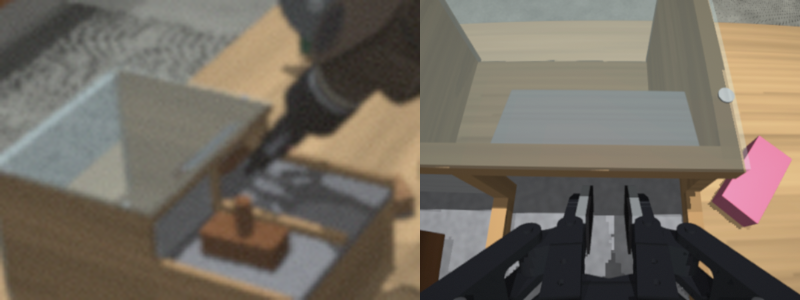

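The flap is swung up and the block is hidden under it. I'll push the last bit.

```bash
python3 -m jog '0.4 0 0 0 0 0 2; 0.8 0 0 0 0 0 2; 1.2 0 0 0 0 0 2; 1.4 0 0 0 0 0 2; 1.4 0 0 0 0 0 2; 1.4 0 0 0 0 0 2; 1.4 0 0 0 0 0 2; 1.4 0 0 0 0 0 2'; python3 - <<'E'
from h import *
s=ctrl.read_state();print(s['ee_pos'],s['force'])
b=ctrl.grab_frame('scene')[150:250,215:355];a=ctrl.grab_frame('wrist')
cv2.imwrite('pics/m6.png',np.hstack([cv2.resize(b,(420,300),interpolation=cv2.INTER_CUBIC),cv2.resize(a,(380,300))]))
E
```

```text
time: 7.4
ee_pos: [0.6712, -0.0988, 0.1363]
orientation: [-3.141, -0.7, -0.0]
force: [1.0, -0.3, 0.2]
gripper_width: 0.0201
[ 0.67121481 -0.09875674  0.13629373] [ 0.97263447 -0.31990665  0.17095347]
```

View pics/m6.png

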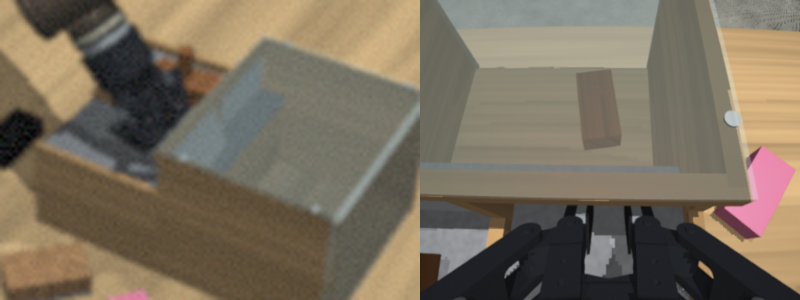

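The block has dropped and lies on the bin floor, at (598,110) in the wrist half. I'll draw back along the lane, then lift clear.

```bash
python3 -m jog '-1.5 0 0 0 0 0 2; -3 0 0 0 0 0 2; -5 0 0 0 0 0 2; -7.5 0 0 0 0 0 2; -10 0 0 0 0 0 2; -12.5 0 0.5 0 0 0 2; -14 0 2 0 0 0 2; -14 0 4 0 0 0 2'
python3 -m jog '0 0 3 0 0 0 2; 0 0 6 0 0 0 2; 0 0 8 0 0 0 2; 0 0 8 0 0 0 2; 0 0 8 0 0 0 2; 0 0 8 0 0 0 2; 0 0 8 0 0 0 2; 0 0 8 0 0 0 2'; python3 - <<'E'
from h import *
s=ctrl.read_state();print(s['ee_pos'],s['force'])
b=ctrl.grab_frame('side')[120:220,150:290];a=ctrl.grab_frame('wrist')
cv2.imwrite('pics/m7.png',np.hstack([cv2.resize(b,(420,300),interpolation=cv2.INTER_CUBIC),cv2.resize(a,(380,300))]))
E
```

```text
time: 8.5
ee_pos: [0.5289, -0.0982, 0.1752]
orientation: [-3.14, -0.698, -0.002]
force: [0.8, -0.4, 0.3]
gripper_width: 0.0199
time: 9.5
ee_pos: [0.5312, -0.0987, 0.2557]
orientation: [-3.141, -0.699, -0.001]
force: [-0.2, -0.3, 0.0]
gripper_width: 0.0199
[ 0.53118512 -0.09869266  0.25570975] [-0.17703502 -0.27189965  0.04538965]
```

View pics/m7.png

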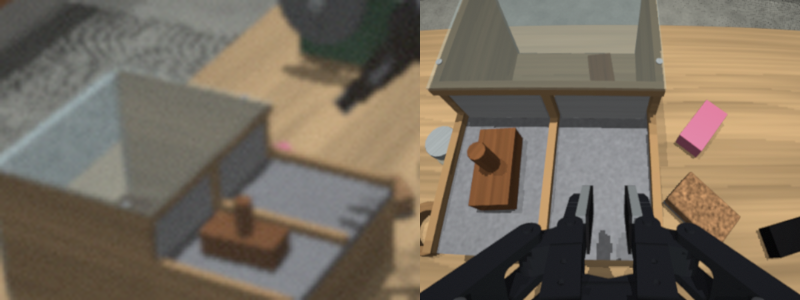

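Both flaps hang shut, the block is in the bin at (600,67), the peg block hasn't moved and the gripper is clear. I'm handing the job in.

```bash
python3 -c "
from rig import ctrl
print(ctrl.finish_job())"
```

```text
the job is handed in; nothing more can be done
None
```

The plain block is in the bin. I pushed it along the right lane and through its flap with the fingers tilted forward. It dropped, and I drew the fingers back out and lifted them clear. I handed the job in at about 9.6 s of the 32 s.

- **Last pictures:** the block lies on the bin floor, both flaps hang shut, and the peg block looks unmoved. I judged the flaps and the peg block by eye and did not measure them.
- **Forces:** in the readings at the end of each move, the tool force stayed around 1–2 N. After the retreat it was close to zero, so nothing was touching.
- **Disagreement:** the first positions from the scene and side cameras differed by about 12 mm. A closer wrist-camera view fell between them, and I used that for the push.

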